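# Clamp a glued ferrite transformer core with a one-hand bar clamp

### The job

The freshly glued transformer core stands between the jaws of the one-hand bar clamp screwed on its side to the plywood jig. Pump the clamp's trigger - squeeze, let it spring back, squeeze again - until the far jaw has come up and holds the core against the other jaw, its thick rubber pad pressed in by 2 to 3 mm: firm, but never so hard that the brittle ferrite cracks. Work it by the trigger only, leaving the core, the bar and its jaw untouched and the other things on the bench where they are, and finish still holding the trigger squeezed so that the pressure stays on.

Things in the scene. Friction and masses are not known exactly. Their poses are not given: they have to be found in the camera images.
- jig: Plywood board, 165 x 275 x 24 mm, with a black one-hand bar clamp screwed on it lying on its side; fixed. Origin on the bench, straight under the steel bar; z up; y along the bar from the clamp's head to its far jaw. Jaws stick out to +x; handle and trigger to -x, over bare bench past the board's edge. Clamp mid-plane z 46 mm; head x -22..36, y -64..-6, z 32..60 mm.
- handle_squeeze (a point): Middle of the pistol handle where a hand holds it, at x -42, y -56.5, z 46 mm in the jig's frame; axes as the jig's. The handle is fixed: 18 mm thick along y (rear face at y -65.5 here), 26 mm tall, from the head to x -112 mm, raked to the rear (-y) by 0.16 rad.
- trigger_squeeze (a point): Point on the front (+y) face of the trigger lever where it is pushed; moves with it. At rest at x -42, y -12, z 46 mm in the jig's frame, 54 mm from the handle's rear face. Lever 10 mm thick, 20 mm tall, reaching to x -80; its middle line runs from an upright pin at x 14, y -25.5, leaning 0.15 rad to +y at rest. A full squeeze moves this point 22 mm to -y; the handle stays.
- trigger (a joint): Trigger angle, rad: 0 at rest, 0.38 fully squeezed (stop). A spring returns it: at the finger point 2.5 N start it and 5.5 N hold it fully squeezed, plus about 8 N to draw the free bar; each N more at the finger gives 2.5 N at the jaw.
- bar (a joint): How far the toothed bar with the far jaw is drawn in, m: 0 open, growing as the jaw closes, at most 0.045. Once the pawl has caught a tooth, a squeeze draws it 22 mm per rad of trigger; teeth 5 mm apart, one taken by each full squeeze after a full return (the first 0.1 to 0.15 rad are idle). Let out, the jaw stays on a friction brake of 20 N: pressure beyond that is kept only while held.
- pad (a joint): How far the thick grey rubber pad on the far jaw is pressed in, m: 0 free, 0.008 at its end. It resists with 10 N per mm. About 2.5 mm (25 N) is right, 1.2 to 4.2 mm will do; the ferrite cracks at 55 N.
- pad_face (a point): Middle of the far jaw's pad face (looks to -y; 32 mm wide, 30 mm tall, pad 14 mm thick). With joint bar at 0 it lies at x 54, y 85, z 46 mm in the jig's frame; it moves to -y as the clamp closes.
- head_jaw_face (a point): Middle of the fixed jaw's face on the head (it looks to +y, thin pad 32 x 30 mm), at x 54, y 0, z 46 mm in the jig's frame.
- core_center (a point): Centre of the glued transformer: two dark E-shaped ferrite halves round a taped winding on a black coil former. 55 mm along its y (pressing direction, along the bar), 59 mm wide, 44 mm tall, 0.3 kg; loose, standing on the board with 2 to 9 mm of air to the fixed jaw and 9 to 28 mm to the far jaw. It slides along when the far jaw pushes it.
- spare_center (a point): Centre of a second, like transformer standing on the bench to the right, away from the clamp; a bystander.
- glue: Small white glue bottle with a black cap, 24 mm thick, 75 mm tall, standing on the board behind the head; a bystander. Origin: centre of its underside.
- half_core: Loose dark E-shaped ferrite half, 55 x 28 x 25 mm, lying on the board beyond the jaws; a bystander. Origin: centre of its underside.
- driver: Screwdriver with black handle, 150 mm, lying on the bench near the trigger's side; a bystander. Origin: middle of its underside.
- cell: Battery, 14 mm thick, 50 mm long, lying on the bench behind the handle; a bystander. Origin: its middle at the bench.
- spool: Grey solder spool, 54 mm wide, 46 mm tall, standing on the bench to the left; a bystander. Origin: centre of its underside.
Not all that is in view belongs to the job. Leave any purple or yellow look-alike of the part that bears core_center alone.

How it is judged:
On the way:
1. the far jaw, drawn in by the trigger, touches the core (contact force between pad and core above 0.5 N and value of joint bar above 0.01 m), for 0.05 s.
At the end, for the whole second after the job is handed in: The core is held between both jaws, upright and still, with the far pad pressing it with 10 to 45 N (pad pressed in about 1 to 4.5 mm), and the fingers hold the trigger squeezed (more than 0.04 rad, more than 3 N on it) (contact force between pad and core between 10 and 45 N and contact force between head_jaw and core above 6 N and contact force between the fingers and trigger above 3 N and value of joint trigger above 0.04 rad and angle between core_center's own z axis and vertical below 0.1 rad and linear speed of core below 0.01 m/s); the arm keeps its last pose, push and grip.
It fails at once if the core is squeezed with more than 55 N: the ferrite cracks (contact force between pad and core above 55 N).
It fails at once if the robot touches the bar, its jaw or its pad (contact force between any of the fingers, the arm and bar above 1 N).
It fails at once if the robot touches the core (contact force between any of the fingers, the arm and core above 1 N).
It fails at once if a bystander is shifted by more than 20 mm (distance of any of spare_center, glue, half_core, driver, cell, spool from where it was at the start of the episode above 0.02 m).
It also fails if it takes over 67 s, if anything falls off the work surface, if the arm or the gripper's body presses on something with over 40 N, if the wrist force passes 120 N, or if a joint passes its speed limit or range.

### The arm

A 6-joint arm with a two-finger parallel gripper is mounted at the origin on the work surface. World frame = base frame: x ahead of the robot, y to its left, z up, the work surface at z = 0. Lengths are in m, angles in rad, forces in N, time in s.
With the tool pointing down it reaches from about 0.35 to 0.725 m from the base axis. Payload 6 kg.
Tool frame: the origin (TCP) lies midway between the tips of the shut fingers; the grasp point (between the pads) lies 19 mm behind it; z points along the fingers, y is the line along which they close (so a half turn about z gives the same grasp; the last joint's range is limited). The gripper opens to 85 mm and grips with 20 to 120 N. Pads are 22 mm wide; open, the fingers measure 114 mm over their backs; the gripper's body (76 mm by 85 mm) begins 54 mm behind the grasp point. The pads swing forward as they close: fully open they stand 13 mm farther back than shut.
Start: joints at [1.523, 0.04, 0.085, 0, -1.615, -0.334], TCP at [0.224, 0.557, 0.231] pointing down, gripper open.
Joint ranges: [-2.56, 2.56], [-1.29, 2.01], [-1.08, 1.49], [-3.29, 1.98], [-2.81, -0.18], [-2.99, 2.99]. Speed limits (rad/s): [2.57, 2.57, 3.01, 3.14, 3.14, 3.14].

### API

Orientations are given as a rotation vector (axis times angle).
In Python, from workcell import ctrl gives the robot as it stands.
- The arm moves only by the tool jog_arm, never from a script. Its argument "plan" is one flat list of numbers, 5 for each row, row after row: the opening, from 0 (shut) to 1 (fully open), then the shift along the tool's x, y, z in m, then the turn about the tool's z in degrees. A call has exactly 8 rows; each row shifts and turns the commanded pose from where the row before left it, along the tool's axes as they then stand; what a row does not reach is not made up. A row lasts 1/10 s, in which the tool goes at most 50 mm and 8.59 degrees, less where a joint would pass 70% of its speed; a pose out of reach is approached as far as the arm can. A call with a gripper value outside its range is refused whole. The fingers move at their own pace and stop on an object; "squeeze" is the grip in N (left out, the last holds). Time passes only in rows, so rows that do not move let the fingers close, or fill a call up. It gives the time, the measured TCP pose, the force, the opening and the grip force at its end, in the units of the state.
- ctrl.observe(): the state, without advancing time (a new reading comes with each control period).
- ctrl.grab_frame(name): name is "scene" or "top"; returns (picture, depth): 420x560x3 uint8, red, green, blue; 420x560 float32, m along the optical axis (not along the pixel's ray), 0 where there is no reading.
- ctrl.camera_model(name): a dict with "fov_y" (degrees; the focal length in pixels is half the picture's height over the tangent of half this angle, whatever the lens; pixels are square), "cx", "cy" (the principal point, pixels), "world_to_cam" (4x4, takes a point from world to camera coordinates). Camera axes: x right, y up, looking along -z (the intrinsics and any distortion apply to the point x, -y, -z); pixel columns grow to the right and rows downward; lengths in m; the calibration is good to about 2 mm. A picture is of the moment at which its call begins. camera_model takes no time and is no camera call.
- ctrl.sign_off(): hands the job in; it is judged then, once.
The state is a dict: "time_s": time; "q": joint angles; "joint_velocities": joint speeds; "joint_efforts": joint torques, N m; "position": TCP position; "ee_rot": TCP orientation; "wrist_force": force on the tool from outside, world axes, zero at the start; "torque": the same for the moment, N m; "finger_gap": finger opening in m; "grasp_force": force on a finger pad.
Only numpy, scipy, OpenCV 4.12 (cv2) and the standard library are available. Lean on these libraries where they do the work, as an engineer would, in place of code of your own. Each camera call takes 0.05 s, during which the arm holds its last target. There are 200 camera calls.

## Working session

There is one attempt and no reset: what is moved stays moved. The work goes in short steps, Python scripts to look and compute and a tool call to move; the robot and the scene stay as the last step left them, time stands still between calls to the robot, and variables do not carry over. Pictures are saved under pics/ and viewed, at most 10 in all, crops included, and the job is handed in when it is done.

Besides the shell and the picture viewer there is one more tool, called after "Request:" by a JSON object that holds its "api" and its "payload". jog_arm: Moves the arm, as the interface text tells. Its arguments: {"type":"object","properties":{"plan":{"type":"array"},"squeeze":{"type":"number"}},"required":["plan"]}

```bash
mkdir -p pics
python3 - <<'E'
from workcell import ctrl
import cv2,numpy as np
for n in("scene","top"):
    p,d=ctrl.grab_frame(n); cv2.imwrite(f"pics/{n}0.png",p[:,:,::-1]); np.save(f"pics/{n}0.npy",d)
    print(n,ctrl.camera_model(n))
print(ctrl.observe())
E
```

```text
scene {'fov_y': 42.65350917334335, 'cx': 283.1858312124005, 'cy': 210.53774104788832, 'world_to_cam': array([[ 0.29587233,  0.95520096,  0.0071189 , -0.17193447],
       [-0.78535796,  0.23900783,  0.57104126,  0.41200179],
       [ 0.54375769, -0.17454619,  0.82089049, -1.71628224],
       [ 0.        ,  0.        ,  0.        ,  1.        ]])}
top {'fov_y': 50.365442836697596, 'cx': 279.7108819179974, 'cy': 214.52768900325694, 'world_to_cam': array([[-0.01369136, -0.99990321,  0.00247332,  0.00631856],
       [ 0.97575364, -0.01282023,  0.21849595, -0.56814974],
       [-0.21844309,  0.00540486,  0.97583472, -1.14116135],
       [ 0.        ,  0.        ,  0.        ,  1.        ]])}
{'time_s': 0.1, 'q': array([ 1.52270909e+00,  4.07002557e-02,  8.38858919e-02, -3.93287780e-04,
       -1.61548858e+00, -3.33709725e-01]), 'joint_velocities': array([-1.15837137e-03, -1.29910958e-03,  2.42459075e-03, -5.16868081e-05,
       -2.74185306e-03, -8.08096033e-04]), 'joint_efforts': array([-4.98776062e-03, -3.69351876e+01,  3.48278654e+01,  6.95174977e+00,
       -4.62790369e-03, -3.72716556e-06]), 'position': array([0.22337431, 0.55654431, 0.2303972 ]), 'ee_rot': array([ 3.08300900e+00, -5.95769141e-01, -2.73932885e-04]), 'wrist_force': array([-0.39879917, -0.69196237,  0.34789893]), 'torque': array([0.00827547, 0.03638179, 0.01645965]), 'grasp_force': 0.0, 'finger_gap': 0.08577160690322304}
```

View pics/scene0.png

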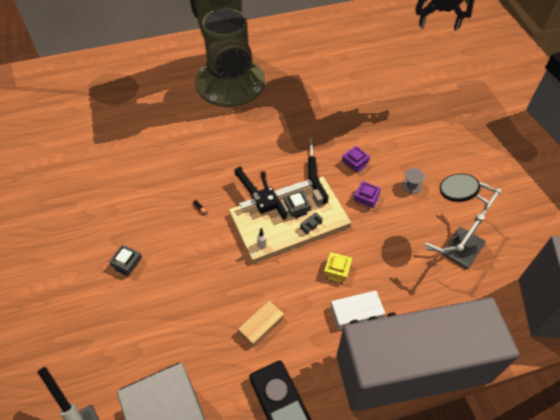

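View pics/top0.png

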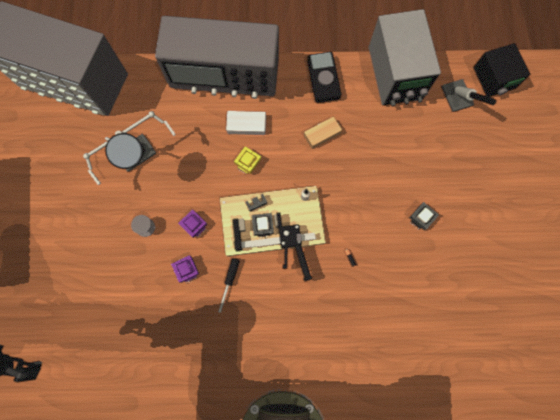

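The top view shows the board at about (272,221), the clamp head at (290,236), the far jaw at (238,235), the handle down to (308,278) and the trigger to (285,267). Jig axes are close to world axes. I'll measure it more closely.

```bash
cat > h.py <<'E'
from workcell import ctrl
import cv2,numpy as np
def cam(n):
    c=ctrl.camera_model(n); f=210/np.tan(np.radians(c["fov_y"])/2); return c,f
def ray(n,u,v):
    c,f=cam(n); M=c["world_to_cam"]; R=M[:3,:3]
    return -R.T@M[:3,3], R.T@np.array([(u-c["cx"])/f,-(v-c["cy"])/f,-1.])
def on(n,u,v,z):
    o,d=ray(n,u,v); return o+d*(z-o[2])/d[2]
def bydepth(n,u,v,D):
    o,d=ray(n,u,v); return o+d*D
def proj(n,p):
    c,f=cam(n); q=c["world_to_cam"]@np.r_[p,1]; return c["cx"]+f*q[0]/-q[2], c["cy"]-f*q[1]/-q[2]
E
python3 - <<'E'
from h import *
for n,(x0,y0,w,h) in dict(top=(205,175,140,120),scene=(215,135,150,130)).items():
    im=cv2.imread(f"pics/{n}0.png"); D=np.load(f"pics/{n}0.npy")
    hsv=cv2.cvtColor(im,cv2.COLOR_BGR2HSV)
    # board top by height and colour
    vv,uu=np.mgrid[y0:y0+h,x0:x0+w]
    P=np.array([bydepth(n,u,v,D[v,u]) for v,u in zip(vv.ravel(),uu.ravel())]).reshape(h,w,3)
    np.save(f"pics/P_{n}.npy",P)
    m=(abs(P[...,2]-.024)<.006).astype(np.uint8)
    k,l,s,c=cv2.connectedComponentsWithStats(m); i=1+s[1:,4].argmax()
    pts=P[l==i][:,:2].astype(np.float32)
    r=cv2.minAreaRect(pts); print(n,r,cv2.boxPoints(r).round(3).tolist(), np.median(P[l==i][:,2]))
    m=(P[...,2]>.052)&(P[...,2]<.064); print("dark high", m.sum(), np.median(P[m],0))
    cv2.imwrite(f"pics/{n}c.png",cv2.resize(im[y0:y0+h,x0:x0+w],None,fx=5,fy=5,interpolation=cv2.INTER_CUBIC)[:600,:800])
E
```

```text
Traceback (most recent call last):
  File "h.py", line 11, in bydepth
    o,d=ray(n,u,v); return o+d*D
        ~~~^^^^^^^
  File "h.py", line 6, in ray
    c,f=cam(n); M=c["world_to_cam"]; R=M[:3,:3]
        ~~~^^^
  File "h.py", line 4, in cam
    c=ctrl.camera_model(n); f=210/np.tan(np.radians(c["fov_y"])/2); return c,f
ValueError: time passes only in moves, steps and waits
```

```bash
sed -i 's/^def cam/import functools\n@functools.lru_cache(None)\ndef cam/' h.py
python3 - <<'E'
from h import *
for n,(x0,y0,w,h) in dict(top=(205,175,140,120),scene=(215,135,150,130)).items():
    im=cv2.imread(f"pics/{n}0.png"); D=np.load(f"pics/{n}0.npy")
    vv,uu=np.mgrid[y0:y0+h,x0:x0+w]
    P=np.array([bydepth(n,u,v,D[v,u]) for v,u in zip(vv.ravel(),uu.ravel())]).reshape(h,w,3)
    np.save(f"pics/P_{n}.npy",P)
    m=(abs(P[...,2]-.024)<.006).astype(np.uint8)
    k,l,s,c=cv2.connectedComponentsWithStats(m); i=1+s[1:,4].argmax()
    pts=P[l==i][:,:2].astype(np.float32)
    r=cv2.minAreaRect(pts); print(n,r,cv2.boxPoints(r).round(3).tolist(), np.median(P[l==i][:,2]))
    m=(P[...,2]>.052)&(P[...,2]<.064); print("dark high", m.sum(), np.median(P[m],0))
    cv2.imwrite(f"pics/{n}c.png",cv2.resize(im[y0:y0+h,x0:x0+w],None,fx=5,fy=5,interpolation=cv2.INTER_CUBIC)[:600,:800])
E
```

```text
top ((0.5629826784133911, 0.02187585085630417), (0.16628485918045044, 0.2748233377933502), 6.558320999145508) [[0.4650000035762787, 0.14900000393390656], [0.4959999918937683, -0.12399999797344208], [0.6610000133514404, -0.10499999672174454], [0.6299999952316284, 0.1679999977350235]] 0.023699835269988423
dark high 1416 [ 0.51816687 -0.00649449  0.05907466]
scene ((0.5653805136680603, 0.022099852561950684), (0.16890443861484528, 0.2757346034049988), 6.603329181671143) [[0.4659999907016754, 0.14900000393390656], [0.4970000088214874, -0.125], [0.6650000214576721, -0.10499999672174454], [0.6330000162124634, 0.16899999976158142]] 0.023040144503699067
dark high 1343 [ 0.52666494 -0.00261197  0.05847391]
```

View pics/topc.png

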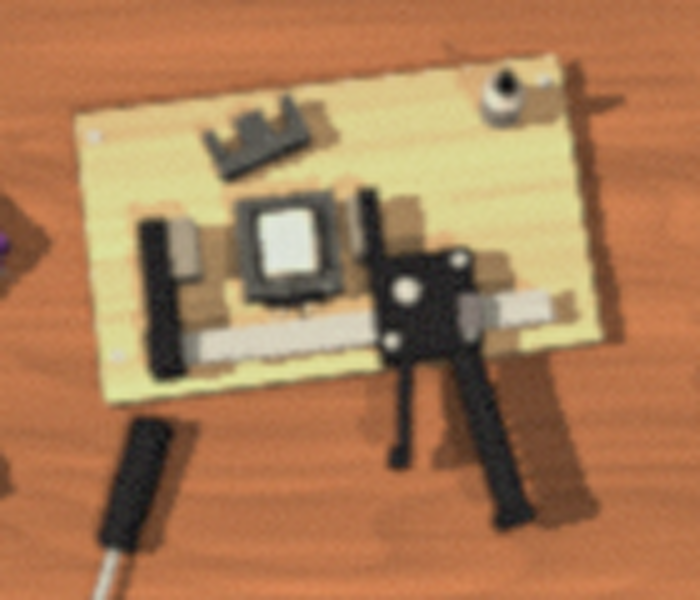

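View pics/scenec.png

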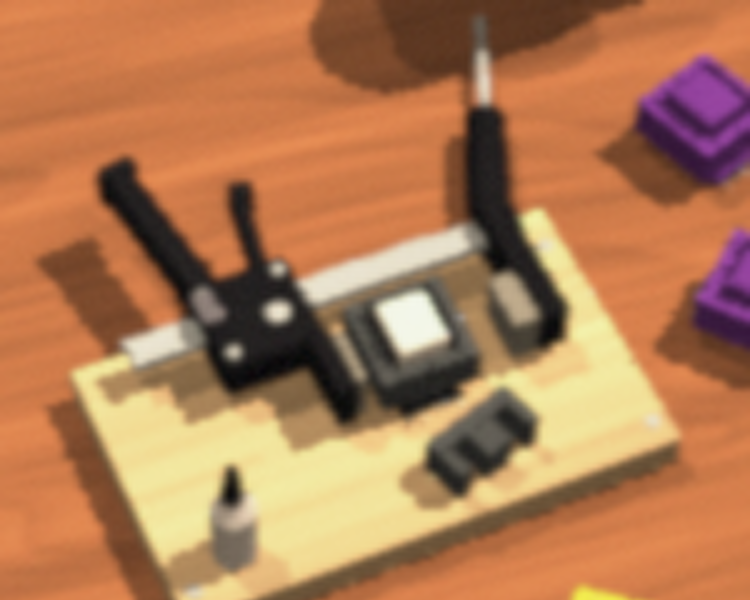

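The top crop shows the head at crop px (380–478, 250–362), the trigger down to its knob at (400,458), the handle to (513,517), and the far jaw at x≈150 with its pad face at x≈200. The core is at (290,245). The scene crop shows the same layout, with the driver beyond the far jaw at (485,160).

Run:
```python
from h import *
a=np.radians(6.57); X=np.array([np.cos(a),np.sin(a)]); Y=np.array([-np.sin(a),np.cos(a)])
f=lambda p:(np.array([p[:2]@X,p[:2]@Y])*1000).round(1)
t=lambda u,v,z:f(on("top",u/5+205-.4,v/5+175-.4,z))
s=lambda u,v,z:f(on("scene",u/5+215-.4,v/5+135-.4,z))
print("head top corners (jig -22/36, -64/-6)")
for p in [(375,262),(471,250),(478,353),(384,365)]: print(t(*p,.06))
print("scene head corners",[s(*p,.06) for p in [(207,352),(232,388),(300,262),(310,355),(272,262)]])
print("trigger tip (-80,..)",t(400,468,.056),s(239,184,.056)," handle tip (-112)",t(513,528,.059),s(113,160,.059))
print("farjaw pad face",t(200,250,.061), "headjaw face",t(354,225,.061),"core",t(237,200,.06),t(342,290,.06))
for n in("top","scene"):
    P=np.load(f"pics/P_{n}.npy"); m=(P[...,2]>.05)&(P[...,2]<.066); q=np.c_[P[m][:,:2]@X,P[m][:,:2]@Y]*1000
    for x0 in range(int(q[:,0].min()),int(q[:,0].max()),8):
        k=q[(q[:,0]>=x0)&(q[:,0]<x0+8),1]; k.sort(); 
        if len(k): 
            g=np.split(k,np.where(np.diff(k)>6)[0]+1); print(n,x0,[(round(i[0]),round(i[-1])) for i in g])
```

```text
head top corners (jig -22/36, -64/-6)
[530.9 -61.7]
[ 530.9 -113.8]
[ 475.  -109.8]
[475.  -59.3]
scene head corners [array([ 522.6, -118.4]), array([ 548.2, -115.2]), array([488.6, -52.3]), array([545.2, -71.1]), array([482.8, -65.7])]
trigger tip (-80,..) [420.1 -60.7] [424.8 -60.3]  handle tip (-112) [ 381.2 -115.3] [ 385.  -116.8]
farjaw pad face [549.2  30.7] headjaw face [552.3 -53.1] core [574.3   7.9] [518.  -42.2]
top 381 [(-126, -105)]
top 389 [(-126, -108)]
top 397 [(-124, -107)]
top 405 [(-124, -105)]
top 413 [(-122, -104), (-65, -62)]
top 421 [(-121, -103), (-65, -54)]
top 429 [(-119, -101), (-67, -55)]
top 437 [(-119, -99), (-70, -62)]
top 445 [(-117, -98), (-71, -63)]
top 453 [(-115, -98), (-72, -64)]
top 461 [(-114, -97), (-73, -65)]
top 469 [(-112, -95), (-86, -83), (-74, -66)]
top 477 [(-114, -57), (50, 50)]
top 485 [(-150, -144), (-136, -136), (-123, -123), (-114, -52), (-31, -6), (2, 2), (23, 23), (47, 66)]
top 493 [(-150, -148), (-134, -39), (-31, -2), (9, 65)]
top 501 [(-152, -146), (-138, -138), (-125, -56), (-48, -45), (-35, -24), (-13, 3), (11, 14), (22, 25),
[... 1359 characters left out ...]
 -122), (-113, -59), (-35, -35), (-27, -27), (-9, -9), (7, 7), (43, 66)]
scene 517 [(-113, -58), (-41, -34), (-28, 12), (45, 63)]
scene 525 [(-114, -58), (-43, 13), (46, 64)]
scene 533 [(-115, -51), (-43, 13), (38, 63)]
scene 541 [(-68, -51), (-44, 12), (33, 63)]
scene 549 [(-69, 11), (31, 64)]
scene 557 [(-68, 11), (33, 65)]
scene 565 [(-69, 10), (32, 62)]
scene 573 [(-67, -55), (-44, 11), (52, 53), (60, 60)]
scene 597 [(-10, -10), (9, 11)]
scene 605 [(-151, -151), (-33, -31), (-22, -22), (-16, -16), (-2, -2), (11, 15)]
scene 613 [(-155, -151), (-135, -132), (-33, -30), (-15, -2), (13, 16)]
scene 621 [(-154, -133), (-32, -27), (-7, -7), (0, 5)]
scene 629 [(-144, -141), (-28, -25), (-6, -6)]
```

Request:
{"api": "jog_arm", "payload": {"plan": [0,0.029,0.03,0,0,0,0.029,0.03,0,0,0,0.029,0.03,0,0,0,0.029,0.03,0,0,0,0.029,0.03,0,0,0,0.029,0.03,0,0,0,0.029,0.03,0,0,0,0.029,0.03,0,0], "squeeze": 40}}

```text
time_s: 0.9
position: [0.3495, 0.246, 0.2311]
ee_rot: [-3.085, 0.595, 0.0]
wrist_force: [0.3, -0.2, 0.5]
finger_gap: -0.0003
grasp_force: 0.0
```

Request:
{"api": "jog_arm", "payload": {"plan": [0,0.029,0.03,0,0,0,0.029,0.03,0,0,0,0.029,0.03,0,0,0,0.029,0.03,0,0,0,0.029,0.03,0,0,0,0.029,0.03,0,0,0,0,0,0,7.7,0,0,0,0,7.7]}}

```text
time_s: 1.7
position: [0.4438, 0.0142, 0.2307]
ee_rot: [2.972, -1.017, -0.002]
wrist_force: [-0.0, 1.0, -0.4]
finger_gap: -0.0001
grasp_force: 0.0
```

Request:
{"api": "jog_arm", "payload": {"plan": [0,0,0,0,7.7,0,0,0,0,7.7,0,0,0,0,7.7,0,0,0,0,7.7,0,0,0,0,7.7,0,0,0,0,7.7,0,0,0,0,0,0,0,0,0,0]}}

```text
time_s: 2.5
position: [0.4437, 0.0157, 0.2311]
ee_rot: [2.348, -2.087, -0.0]
wrist_force: [0.1, -0.3, 0.7]
finger_gap: 0.0
grasp_force: 0.0
```

Request:
{"api": "jog_arm", "payload": {"plan": [0,0,-0.004,0.04,0,0,0,0,0.04,0,0,0,0,0.04,0,0,0,0,0.04,0,0,0,0,0.025,0,0,0,0,0.012,0,0,0,0,0,0,0,0,0,0,0]}}

```text
time_s: 3.3
position: [0.4487, 0.0163, 0.0358]
ee_rot: [-2.345, 2.089, -0.002]
wrist_force: [0.0, 0.2, -0.7]
finger_gap: 0.0001
grasp_force: 0.0
```

```bash
cat > look.py <<'E'
from h import *
import sys
n=sys.argv[1]
x0,y0=dict(top=(205,175),scene=(215,135))[n]
p,d=ctrl.grab_frame(n)
cv2.imwrite(f"pics/{n}{sys.argv[2]}.png",cv2.resize(p[y0:y0+120,x0:x0+150,::-1],None,fx=5,fy=5,interpolation=cv2.INTER_CUBIC))
E
python3 look.py scene 1
```

```text
(no output)
```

View pics/scene1.png

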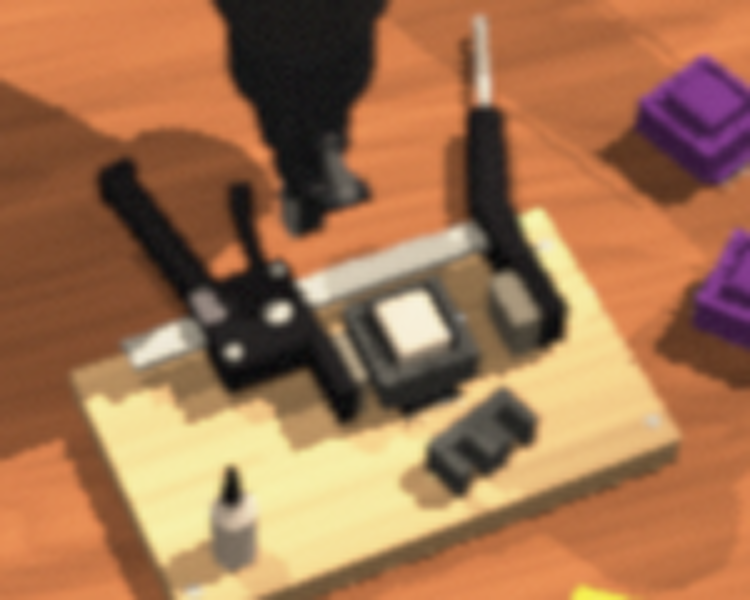

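The shut fingers stand at about (325,200), just to the right of (in front of) the trigger lever at (245,220), clear of the bar. Next is a slow first squeeze.

Request:
{"api": "jog_arm", "payload": {"plan": [0,0.004,0,0,0,0,0.004,0,0,0,0,0.004,0,0,0,0,0.003,0,0,0,0,0.002,0,0,0,0,0.002,0,0,0,0,0,0,0,0,0,0,0,0,0]}}

```text
time_s: 4.15
position: [0.45, -0.0027, 0.0343]
ee_rot: [2.344, -2.091, 0.0]
wrist_force: [-0.3, 2.1, 0.7]
finger_gap: 0.0001
grasp_force: 0.8
```

Request:
{"api": "jog_arm", "payload": {"plan": [0,0.003,0,0,0,0,0.003,0,0,0,0,0.003,0,0,0,0,0.003,0,0,0,0,0.002,0,0,0,0,0,0,0,0,0,0,0,0,0,0,0,0,0,0]}}

```text
time_s: 4.95
position: [0.4509, -0.0152, 0.0341]
ee_rot: [-2.344, 2.09, 0.004]
wrist_force: [-6.8, 10.4, 3.2]
finger_gap: -0.0002
grasp_force: 5.5
```

Request:
{"api": "jog_arm", "payload": {"plan": [0,0.002,0,0,0,0,0.001,0,0,0,0,0.001,0,0,0,0,0.001,0,0,0,0,0.001,0,0,0,0,0,0,0,0,0,0,0,0,0,0,0,0,0,0]}}

```text
time_s: 5.75
position: [0.4518, -0.0208, 0.0341]
ee_rot: [-2.343, 2.089, 0.004]
wrist_force: [-5.4, 11.8, 3.2]
finger_gap: -0.0001
grasp_force: 6.2
```

Request:
{"api": "jog_arm", "payload": {"plan": [0,0.001,0,0,0,0,0.001,0,0,0,0,0.001,0,0,0,0,0.001,0,0,0,0,0,0,0,0,0,0,0,0,0,0,0,0,0,0,0,0,0,0,0]}}

```text
time_s: 6.55
position: [0.4525, -0.0237, 0.0341]
ee_rot: [-2.342, 2.087, 0.006]
wrist_force: [-5.1, 15.0, 3.0]
finger_gap: -0.0001
grasp_force: 8.6
```

Request:
{"api": "jog_arm", "payload": {"plan": [0,0.001,0,0,0,0,0.001,0,0,0,0,0,0,0,0,0,0,0,0,0,0,0,0,0,0,0,0,0,0,0,0,0,0,0,0,0,0,0,0,0]}}

```text
time_s: 7.35
position: [0.4526, -0.0239, 0.0341]
ee_rot: [-2.341, 2.085, 0.009]
wrist_force: [-9.1, 24.7, 5.2]
finger_gap: -0.0001
grasp_force: 13.1
```

Request:
{"api": "jog_arm", "payload": {"plan": [0,-0.01,0,0,0,0,-0.01,0,0,0,0,-0.01,0,0,0,0,0,0,0,0,0,0,0,0,0,0,0.01,0,0,0,0,0.008,0,0,0,0,0.004,0,0,0]}}

```text
time_s: 8.15
position: [0.4516, -0.0193, 0.0341]
ee_rot: [-2.342, 2.09, 0.005]
wrist_force: [-5.7, 12.7, 4.0]
finger_gap: -0.0001
grasp_force: 7.2
```

Request:
{"api": "jog_arm", "payload": {"plan": [0,0.003,0,0,0,0,0.002,0,0,0,0,0.002,0,0,0,0,0,0,0,0,0,0,0,0,0,0,0,0,0,0,0,0,0,0,0,0,0,0,0,0]}}

```text
time_s: 8.95
position: [0.4526, -0.0238, 0.0341]
ee_rot: [-2.341, 2.086, 0.008]
wrist_force: [-7.4, 20.6, 5.2]
finger_gap: -0.0001
grasp_force: 10.9
```

```bash
cat > gap.py <<'E'
# far-jaw front/back, core and head-jaw y (jig frame, mm) from depth in both views
from h import *
a=np.radians(6.57); X=np.array([np.cos(a),np.sin(a)]); Y=np.array([-np.sin(a),np.cos(a)])
for n,(x0,y0,w,h) in dict(top=(205,175,140,120),scene=(215,135,150,130)).items():
    p,D=ctrl.grab_frame(n); v,u=np.mgrid[y0:y0+h,x0:x0+w]
    P=np.array([bydepth(n,i,j,D[j,i]) for j,i in zip(v.ravel(),u.ravel())])
    x=P[:,:2]@X*1000-497; y=P[:,:2]@Y*1000+51
    m=(P[:,2]>.05)&(P[:,2]<.07)&(x>42)&(x<66); k=np.sort(y[m]); k=k[(k>-25)&(k<130)]
    g=np.split(k,np.where(np.diff(k)>3)[0]+1); print(n,[(round(i[0],1),round(i[-1],1)) for i in g if len(i)>8])
E
python3 gap.py
```

```text
top [(np.float64(8.8), np.float64(62.2)), (np.float64(73.6), np.float64(105.2))]
scene [(np.float64(-16.9), np.float64(2.0)), (np.float64(6.5), np.float64(52.0)), (np.float64(55.9), np.float64(62.3)), (np.float64(73.5), np.float64(105.2))]
```

Request:
{"api": "jog_arm", "payload": {"plan": [0,-0.01,0,0,0,0,-0.01,0,0,0,0,-0.01,0,0,0,0,0,0,0,0,0,0,0,0,0,0,0.01,0,0,0,0,0.008,0,0,0,0,0.004,0,0,0]}}

```text
time_s: 9.85
position: [0.4514, -0.0183, 0.0341]
ee_rot: [-2.342, 2.09, 0.005]
wrist_force: [-5.2, 14.0, 3.7]
finger_gap: 0.0003
grasp_force: 7.0
```

Request:
{"api": "jog_arm", "payload": {"plan": [0,0.003,0,0,0,0,0.002,0,0,0,0,0.002,0,0,0,0,0,0,0,0,0,0,0,0,0,0,0,0,0,0,0,0,0,0,0,0,0,0,0,0]}}

```text
time_s: 10.65
position: [0.4526, -0.0237, 0.0341]
ee_rot: [-2.341, 2.088, 0.006]
wrist_force: [-5.6, 15.6, 2.6]
finger_gap: 0.0001
grasp_force: 8.6
```

Request:
{"api": "jog_arm", "payload": {"plan": [0,-0.01,0,0,0,0,-0.01,0,0,0,0,-0.01,0,0,0,0,0,0,0,0,0,0,0,0,0,0,0.01,0,0,0,0,0.008,0,0,0,0,0.004,0,0,0]}}

```text
time_s: 11.45
position: [0.4513, -0.0175, 0.0341]
ee_rot: [-2.342, 2.09, 0.005]
wrist_force: [-6.2, 12.6, 3.8]
finger_gap: 0.0
grasp_force: 7.0
```

Request:
{"api": "jog_arm", "payload": {"plan": [0,0.003,0,0,0,0,0.002,0,0,0,0,0.002,0,0,0,0,0,0,0,0,0,0,0,0,0,0,0,0,0,0,0,0,0,0,0,0,0,0,0,0]}}

```text
time_s: 12.25
position: [0.4525, -0.0236, 0.0341]
ee_rot: [-2.342, 2.089, 0.005]
wrist_force: [-4.6, 13.4, 2.5]
finger_gap: -0.0002
grasp_force: 6.8
```

```bash
python3 gap.py
```

```text
top [(np.float64(8.8), np.float64(95.5))]
scene [(np.float64(-17.3), np.float64(2.0)), (np.float64(7.0), np.float64(52.0)), (np.float64(55.2), np.float64(95.2))]
```

Request:
{"api": "jog_arm", "payload": {"plan": [0,-0.01,0,0,0,0,-0.01,0,0,0,0,-0.007,0,0,0,0,0,0,0,0,0,0,0,0,0,0,0.01,0,0,0,0,0.006,0,0,0,0,0.003,0,0,0]}}

```text
time_s: 13.15
position: [0.4511, -0.0161, 0.0341]
ee_rot: [-2.342, 2.09, 0.006]
wrist_force: [-6.9, 12.2, 2.7]
finger_gap: 0.0001
grasp_force: 7.0
```

Request:
{"api": "jog_arm", "payload": {"plan": [0,0.003,0,0,0,0,0.002,0,0,0,0,0.002,0,0,0,0,0.002,0,0,0,0,0,0,0,0,0,0,0,0,0,0,0,0,0,0,0,0,0,0,0]}}

```text
time_s: 13.95
position: [0.4525, -0.0236, 0.0341]
ee_rot: [-2.342, 2.087, 0.006]
wrist_force: [-5.9, 15.9, 2.7]
finger_gap: 0.0
grasp_force: 8.3
```

```bash
python3 gap.py
```

```text
top [(np.float64(6.1), np.float64(90.5))]
scene [(np.float64(-17.6), np.float64(92.1))]
```

Request:
{"api": "jog_arm", "payload": {"plan": [0,-0.01,0,0,0,0,-0.01,0,0,0,0,-0.008,0,0,0,0,0,0,0,0,0,0,0,0,0,0,0.01,0,0,0,0,0.006,0,0,0,0,0.003,0,0,0]}}

```text
time_s: 14.85
position: [0.4511, -0.0162, 0.0341]
ee_rot: [-2.342, 2.09, 0.006]
wrist_force: [-7.2, 12.9, 4.2]
finger_gap: 0.0001
grasp_force: 7.1
```

Request:
{"api": "jog_arm", "payload": {"plan": [0,0.001,0,0,0,0,0.001,0,0,0,0,0.001,0,0,0,0,0.001,0,0,0,0,0,0,0,0,0,0,0,0,0,0,0,0,0,0,0,0,0,0,0]}}

```text
time_s: 15.65
position: [0.4517, -0.0196, 0.0341]
ee_rot: [-2.343, 2.089, 0.005]
wrist_force: [-6.0, 12.1, 3.5]
finger_gap: -0.0004
grasp_force: 6.6
```

Request:
{"api": "jog_arm", "payload": {"plan": [0,0.001,0,0,0,0,0.001,0,0,0,0,0.001,0,0,0,0,0.001,0,0,0,0,0,0,0,0,0,0,0,0,0,0,0,0,0,0,0,0,0,0,0]}}

```text
time_s: 16.45
position: [0.4525, -0.0233, 0.0342]
ee_rot: [-2.342, 2.088, 0.005]
wrist_force: [-4.1, 13.1, 2.1]
finger_gap: -0.0001
grasp_force: 6.8
```

```bash
python3 gap.py
```

```text
top [(np.float64(6.1), np.float64(86.8))]
scene [(np.float64(-17.6), np.float64(46.0)), (np.float64(49.4), np.float64(86.4))]
```

Request:
{"api": "jog_arm", "payload": {"plan": [0,-0.01,0,0,0,0,-0.01,0,0,0,0,-0.007,0,0,0,0,0,0,0,0,0,0,0,0,0,0,0.007,0,0,0,0,0.004,0,0,0,0,0.001,0,0,0]}}

```text
time_s: 17.35
position: [0.4501, -0.0092, 0.0341]
ee_rot: [-2.342, 2.091, 0.006]
wrist_force: [-7.9, 12.4, 4.5]
finger_gap: 0.0001
grasp_force: 6.7
```

Request:
{"api": "jog_arm", "payload": {"plan": [0,0.001,0,0,0,0,0.001,0,0,0,0,0.001,0,0,0,0,0,0,0,0,0,0,0,0,0,0,0,0,0,0,0,0,0,0,0,0,0,0,0,0]}}

```text
time_s: 18.15
position: [0.4504, -0.0114, 0.0341]
ee_rot: [-2.343, 2.089, 0.007]
wrist_force: [-8.2, 13.5, 5.1]
finger_gap: -0.0
grasp_force: 7.3
```

Request:
{"api": "jog_arm", "payload": {"plan": [0,0.001,0,0,0,0,0.001,0,0,0,0,0,0,0,0,0,0,0,0,0,0,0,0,0,0,0,0,0,0,0,0,0,0,0,0,0,0,0,0,0]}}

```text
time_s: 18.95
position: [0.4506, -0.0132, 0.0341]
ee_rot: [-2.343, 2.089, 0.007]
wrist_force: [-8.3, 15.3, 5.7]
finger_gap: -0.0006
grasp_force: 8.2
```

Request:
{"api": "jog_arm", "payload": {"plan": [0,0.001,0,0,0,0,0.001,0,0,0,0,0.001,0,0,0,0,0,0,0,0,0,0,0,0,0,0,0,0,0,0,0,0,0,0,0,0,0,0,0,0]}}

```text
time_s: 19.75
position: [0.4509, -0.0158, 0.0341]
ee_rot: [-2.343, 2.089, 0.008]
wrist_force: [-8.4, 16.3, 5.3]
finger_gap: 0.0004
grasp_force: 9.3
```

Request:
{"api": "jog_arm", "payload": {"plan": [0,0.001,0,0,0,0,0,0,0,0,0,0,0,0,0,0,0,0,0,0,0,0,0,0,0,0,0,0,0,0,0,0,0,0,0,0,0,0,0,0]}}

```text
time_s: 20.55
position: [0.451, -0.0167, 0.034]
ee_rot: [-2.342, 2.088, 0.009]
wrist_force: [-10.1, 17.4, 6.1]
finger_gap: -0.0001
grasp_force: 9.7
```

```bash
python3 gap.py; python3 look.py top 2
```

```text
top [(np.float64(14.2), np.float64(85.3))]
scene [(np.float64(-17.9), np.float64(85.4))]
```

View pics/top2.png

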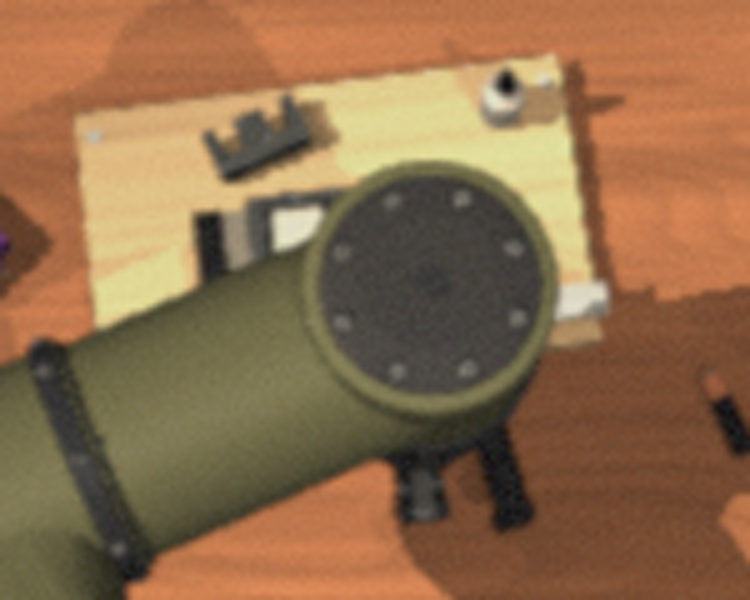

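The top view now shows the far jaw against the core at (210–250,240), with the rest of the core hidden by the arm. The bystanders (half core at (258,140), glue at (502,97), cell at (727,410)) have not moved. From the force rise the jaw load is about 15 N, so I'll squeeze another 3 mm.

Request:
{"api": "jog_arm", "payload": {"plan": [0,0.001,0,0,0,0,0.001,0,0,0,0,0.001,0,0,0,0,0,0,0,0,0,0,0,0,0,0,0,0,0,0,0,0,0,0,0,0,0,0,0,0]}}

```text
time_s: 21.5
position: [0.4514, -0.0194, 0.0341]
ee_rot: [-2.342, 2.088, 0.009]
wrist_force: [-10.3, 18.4, 6.1]
finger_gap: -0.0001
grasp_force: 10.3
```

```bash
python3 look.py scene 2; python3 -c "
from h import *
F=np.array([ctrl.observe()['wrist_force']]);print(F)"
```

```text
[[-9.41884906 18.43205178  5.40714439]]
```

View pics/scene2.png

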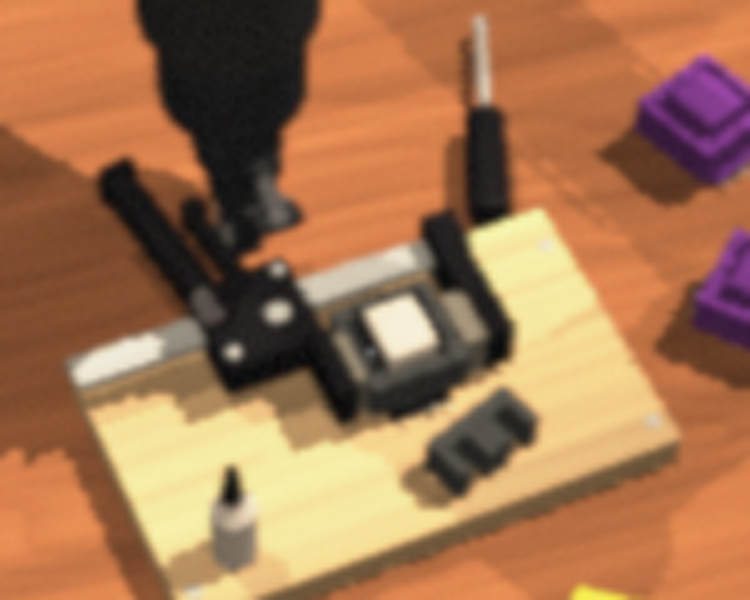

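The core seems to touch both jaws, the head jaw at (345,350) and the far pad at (462,315). The lever's contact edge shifts as it turns, which blurs the force estimate, so I'll measure how far the bar has been drawn from the scene depth and compare it with the first frame.

```bash
cat > jaw.py <<'E'
from h import *
a=np.radians(6.57); X=np.array([np.cos(a),np.sin(a)]); Y=np.array([-np.sin(a),np.cos(a)])
def meas(D,n="scene",x0=215,y0=135,w=150,h=130):
    v,u=np.mgrid[y0:y0+h,x0:x0+w]
    P=np.array([bydepth(n,i,j,D[j,i]) for j,i in zip(v.ravel(),u.ravel())])
    x=P[:,:2]@X*1000-497; y=P[:,:2]@Y*1000+51; z=P[:,2]*1000
    j=(x>-8)&(x<17)&(z>48)&(z<70)&(y>60)&(y<130)
    c=(x>30)&(x<80)&(z>62)&(z<80)&(y>-15)&(y<75)
    t=(x>-5)&(x<5)&(z>34)&(y<-67)&(y>-170)
    return dict(jaw=(j.sum(),y[j].mean().round(2),np.percentile(y[j],[5,95]).round(1)),core=(c.sum(),y[c].mean().round(2)),tail=(t.sum(),np.percentile(y[t],2).round(1)))
print(meas(np.load("pics/scene0.npy")))
for _ in range(3):
    p,d=ctrl.grab_frame("scene"); print(meas(d))
E
python3 jaw.py
```

```text
{'jaw': (np.int64(97), np.float64(97.28), array([ 69.4, 115.6])), 'core': (np.int64(172), np.float64(28.97)), 'tail': (np.int64(42), np.float64(-100.4))}
{'jaw': (np.int64(76), np.float64(73.9), array([63.6, 85.5])), 'core': (np.int64(198), np.float64(30.96)), 'tail': (np.int64(79), np.float64(-131.1))}
{'jaw': (np.int64(79), np.float64(73.83), array([62.2, 85.1])), 'core': (np.int64(181), np.float64(29.46)), 'tail': (np.int64(73), np.float64(-130.6))}
{'jaw': (np.int64(73), np.float64(74.1), array([64.6, 84.6])), 'core': (np.int64(187), np.float64(30.59)), 'tail': (np.int64(77), np.float64(-131.0))}
```

Request:
{"api": "jog_arm", "payload": {"plan": [0,0.001,0,0,0,0,0.001,0,0,0,0,0,0,0,0,0,0,0,0,0,0,0,0,0,0,0,0,0,0,0,0,0,0,0,0,0,0,0,0,0]}}

```text
time_s: 22.5
position: [0.4518, -0.021, 0.0341]
ee_rot: [-2.342, 2.087, 0.009]
wrist_force: [-9.0, 20.8, 6.0]
finger_gap: -0.0001
grasp_force: 11.0
```

Request:
{"api": "jog_arm", "payload": {"plan": [0,0.001,0,0,0,0,0,0,0,0,0,0,0,0,0,0,0,0,0,0,0,0,0,0,0,0,0,0,0,0,0,0,0,0,0,0,0,0,0,0]}}

```text
time_s: 23.3
position: [0.4519, -0.0218, 0.034]
ee_rot: [-2.342, 2.087, 0.009]
wrist_force: [-9.3, 20.1, 5.8]
finger_gap: 0.0
grasp_force: 11.3
```

```bash
python3 jaw.py
```

```text
{'jaw': (np.int64(97), np.float64(97.28), array([ 69.4, 115.6])), 'core': (np.int64(172), np.float64(28.97)), 'tail': (np.int64(42), np.float64(-100.4))}
{'jaw': (np.int64(75), np.float64(73.2), array([63.3, 84.3])), 'core': (np.int64(178), np.float64(28.39)), 'tail': (np.int64(75), np.float64(-131.3))}
{'jaw': (np.int64(75), np.float64(73.42), array([64. , 84.8])), 'core': (np.int64(189), np.float64(29.19)), 'tail': (np.int64(75), np.float64(-131.8))}
{'jaw': (np.int64(72), np.float64(73.83), array([64.6, 84.6])), 'core': (np.int64(190), np.float64(29.46)), 'tail': (np.int64(79), np.float64(-132.5))}
```

Request:
{"api": "jog_arm", "payload": {"plan": [0,0.001,0,0,0,0,0.0005,0,0,0,0,0,0,0,0,0,0,0,0,0,0,0,0,0,0,0,0,0,0,0,0,0,0,0,0,0,0,0,0,0]}}

```text
time_s: 24.25
position: [0.4522, -0.0231, 0.0341]
ee_rot: [-2.341, 2.086, 0.009]
wrist_force: [-9.2, 22.0, 5.5]
finger_gap: 0.0
grasp_force: 11.9
```

```bash
python3 jaw.py; python3 look.py scene 3
```

```text
{'jaw': (np.int64(97), np.float64(97.28), array([ 69.4, 115.6])), 'core': (np.int64(172), np.float64(28.97)), 'tail': (np.int64(42), np.float64(-100.4))}
{'jaw': (np.int64(73), np.float64(73.18), array([63. , 83.5])), 'core': (np.int64(182), np.float64(29.79)), 'tail': (np.int64(77), np.float64(-130.9))}
{'jaw': (np.int64(71), np.float64(73.47), array([62.7, 84.5])), 'core': (np.int64(198), np.float64(29.04)), 'tail': (np.int64(84), np.float64(-132.7))}
{'jaw': (np.int64(75), np.float64(72.99), array([62.8, 85. ])), 'core': (np.int64(207), np.float64(29.62)), 'tail': (np.int64(80), np.float64(-132.5))}
```

View pics/scene3.png

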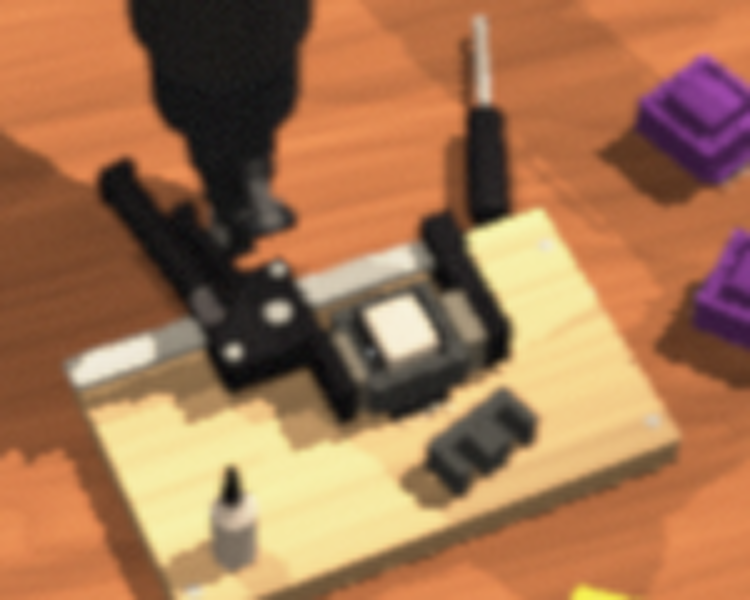

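The core sits between both jaws at (345,350) and (462,318). The wrist reads about 9 N above a free squeeze at the same angle, before the stop. That works out to about 23 N at the jaw, and the bar measures 31.5–32 mm drawn, which fits the 10–45 N range. I'm handing it in.

```bash
python3 -c "
from workcell import ctrl
print(ctrl.sign_off())"
```

```text
the job is handed in; nothing more can be done
None
```

I handed the job in at about 24 s with the core held between both jaws at an estimated 23 N (pad pressed in roughly 2 mm, from wrist force and camera, not read directly) and the trigger still held squeezed; sign-off returned no verdict.

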